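# Shut and lock a sloping access hatch with its quarter-turn cam stud

### The job

Swing the hatch of the sloping console shut. Then press lightly on the winged cam stud and turn it clockwise until its cam finds the slot underneath and drops in; push it fully in against its spring and turn it a further quarter-turn clockwise to its stop, so that it stays in, locked, when you let go. Leave the tape roll, the screwdriver and the tape measure where they are.

Things in the scene. Friction and masses are not known exactly. Their poses are not given: they have to be found in the camera images.
- console: Grey sheet-steel bench console, fixed, 240 deep (x) x 260 wide (y) x 139 high. Origin: centre of its underside, on the desk; x from its front to its back, z up. It stands sidelong: its front looks to the robot's left. From the 50 high front wall (x=-120) a face slopes up and back at 28 degrees to the level, 190 long, to x=+48, z=139; behind it a level ledge. The hatch covers an opening in the slope.
- hatch (a joint): Opening angle of the aluminium hatch, rad: 0 = shut on the slope, grows as its lower edge swings up, at most 1.15. Hinged along its upper edge (console y). The stiff hinge holds it where it is left; 1 to 6 N at the lower edge moves it. Plate 150 (down the slope) x 180 wide x 4 thick, with a 12 high lip along the lower edge.
- hatch_hinge (a point): Middle of the hatch's hinged upper edge, on the plate's outer surface. Axes turn with the hatch: x from the lower edge to the hinge (up the slope when shut), y along the hinge (the console's y), z square out of the plate. Shut, z leans 28 degrees from vertical, to the console's front.
- hatch_press (a point): Clear spot on the hatch's outer surface, near a lower corner, to push it shut: 135 from the hinge line, 70 from the middle towards +y (axes as hatch_hinge). Its mirror image at -y is clear too.
- stud_grip (a point): Grip point on the stud's wing, on its axis: 105 from the hinge line, mid-width, 40 above the plate with the stud out, 24 with it fully in (so fingertips at most 22 below it). Wing: dark steel bar 64 long x 12 thick (pinch across this) x 24 tall; top 6 above, underside 18 below the point. Axes turn with the stud: x along wing and hidden cam bar, y across, z out of the hatch.
- keeper_mouth (a point): Middle of the hidden keeper's slot, fixed under the shut hatch on the stud's axis (position only: the slot's direction, between -0.3 and +0.3 rad as stud counts it, differs each time and is found by feel, or seen through the open hatch). Past the slot is a ridge, then, a quarter-turn clockwise, a notch with a stop.
- plunger (a joint): How far the stud is pushed in, m: 0 out, 0.016 bottomed; a spring pushes it out with 3.6 N at 0, 13 N at 0.016. Hatch shut: cam across the slot, it stops hard at 0.002; in line (within 10 degrees) it goes right in. It turns under the ridge only beyond 0.013, and if let go there stays at 0.013. Let go at the stop, it springs out into the notch at 0.010: locked.
- stud (a joint): Turn of the stud, rad, growing clockwise as seen looking onto the hatch from outside; 0 = wing straight up and down the slope. It turns easily while out; starts between -0.9 and -0.5. Once in the slot it cannot be turned back; the stop is a quarter-turn (1.57, give or take 0.15) past the slot.
- tape_roll: Roll of beige tape lying flat, 86 across x 24 high, on the desk before the console's front; origin: centre of its underside. Leave it alone.
- driver: Screwdriver with a red handle, 202 long, lying on the desk beside the console, nearest the robot; origin: centre of its underside. Leave it alone.
- tape_measure: Red tape measure, 64 x 80 x 38 high, standing on the console's rear ledge; origin: centre of its underside. Leave it alone.

How it is judged:
By the outcome, as a careful person would: the job done as asked, in the order asked, and still so for the second after the job is handed in, with the robot touching nothing.
It also fails if it takes over 72 s, if anything falls off the work surface, if the arm or the gripper's body presses on something with over 40 N, if the wrist force passes 120 N, or if a joint passes its speed limit or range.

### The arm

A 6-joint arm with a two-finger parallel gripper is mounted at the origin on a cart in front of the work surface, level with it; the furniture and walls round the work are solid. World frame = base frame: x ahead of the robot, y to its left, z up, the work surface at z = 0. Lengths are in m, angles in rad, forces in N, time in s.
With the tool pointing down it reaches from about 0.375 to 0.975 m from the base axis. Payload 3.8 kg.
Tool frame: the origin (TCP) lies where the fingers leave the gripper's body, on its centre line; the fingertips stand 73 mm ahead of it and the grasp point (between the pads) lies 54 mm ahead of it (nose_length is the distance from the TCP to the fingertips, in m); z points along the fingers, y is the line along which they close (so a half turn about z gives the same grasp; the last joint's range is limited). The gripper opens to 85 mm and grips with 20 to 120 N. Pads are 22 mm wide; open, the fingers measure 114 mm over their backs; the gripper's body (76 mm by 85 mm) begins 54 mm behind the grasp point. The pads swing forward as they close: fully open they stand 13 mm farther back than shut.
Start: joints at [-1.276, 0.264, 1.604, -0, 1.274, -0.037], TCP at [0.22, -0.638, 0.304] pointing down, gripper open.
Joint ranges: [-2.63, 2.63], [-0.94, 2.18], [0.31, 2.57], [-1.31, 4.45], [0, 2.66], [-2.55, 2.55]. Speed limits (rad/s): [2.57, 2.57, 3.14, 3.14, 3.14, 3.14].

### API

Orientations are given as a rotation vector (axis times angle).
In Python, from workcell import read_state, read_camera, calibration, finish_job, look_for, cut_out, tip_of, nose_length gives the robot as it stands.
- The arm moves only by the tool step_arm, never from a script. Its argument "targets" is a list of rows, each a list of 3 entries, a list of its own where there are three numbers: the turn, a rotation vector about the tool's x, y, z in rad, then the shift along the tool's x, y, z in mm, then the finger opening in mm, from 0 to 85.4. In form: [[[ax, ay, az], [x, y, z], grip], ...]. A call has 1 to 5 rows; each row shifts and turns the commanded pose from where the row before left it, along the tool's axes as they then stand; what a row does not reach is not made up. A row lasts 1/12 s, in which the tool goes at most 41.7 mm and 7.16 degrees, less where a joint would pass 70% of its speed; a pose out of reach is approached as far as the arm can. A call with a gripper value outside its range is refused whole. The fingers move at their own pace and stop on an object; "grip_force" is the grip in N (left out, the last holds). Time passes only in rows, so rows that do not move let the fingers close. It gives the time, the measured TCP pose, the force, the opening and the grip force at its end, in the units of the state.
- read_state(): the state, without advancing time (a new reading comes with each control period).
- read_camera(name): name is "side" or "top" or "wrist"; returns the picture (400x640x3 uint8, red, green, blue); there is no depth.
- calibration(name): a dict with "camera_matrix" (3x3 intrinsics, pixels), "R" (3x3) and "t" (3): a world point X has camera coordinates R X + t. Camera axes: x right, y down, z forward; pixel columns grow to the right and rows downward; lengths in m; the calibration is good to about 2 mm. A picture is of the moment at which its call begins: read the wrist's pose just before it. calibration takes no time and is no camera call; for the wrist camera it gives the pose at the moment of the call.
- finish_job(): hands the job in; it is judged then, once.
Trained networks look in the newest picture that a camera, given by its name, has taken for a name from the list of things; names that differ only in an ending like _2 or _b are one class to them, and where a whole thing is asked for, a point or a joint stands for the part that bears it (a point fixed in the world has none). Each returns a list of dicts, best first, with "score" (0 to 1); they miss things now and then, are a little off and sometimes report something else, mostly with a low value. They report only what shows in the picture. A call takes as long as a camera call.
- look_for(camera, query): "extent" ([left, top, right, bottom] in pixels, round what is visible of it).
- cut_out(camera, query): "region" (400x640 bool, what is visible of it) and "extent" ([left, top, right, bottom] in pixels, round what is visible of it).
- tip_of(camera, query): "at" ([row, column] in pixels: a listed point, or the origin of a listed thing).
The state is a dict: "time": time; "q": joint angles; "joint_vel": joint speeds; "joint_torque": joint torques, N m; "tool_pos": TCP position; "tcp_rot": TCP orientation; "wrist_force": force on the tool from outside, world axes, zero at the start; "torque": the same for the moment, N m; "width": opening from 0.0 (shut) to 1.0 (fully open); "grip_force": force on a finger pad.
Only numpy, scipy, OpenCV 4.12 (cv2) and the standard library are available. Lean on these libraries where they do the work, as an engineer would, in place of code of your own. Each camera call takes 0.05 s, during which the arm holds its last target. There are 200 camera calls.

## Working session

There is one attempt and no reset: what is moved stays moved. The work goes in short steps, Python scripts to look and compute and a tool call to move; the robot and the scene stay as the last step left them, time stands still between calls to the robot, and variables do not carry over. Pictures are saved under pics/ and viewed, at most 10 in all, crops included, and the job is handed in when it is done.

Besides the shell and the picture viewer there is one more tool, called after "Call:" by a JSON object that holds its "method" and its "body", one argument or row to a line. step_arm: Moves the arm, as the interface text tells. Its arguments: {"type":"object","properties":{"targets":{"type":"array","items":{"type":"array"}},"grip_force":{"type":"number"}},"required":["targets"]}

```bash
mkdir -p pics; ls; python3 - <<'E'
from workcell import *
import cv2,numpy as np
s=read_state();print(s)
ims=[]
for c in ("side","top"):
    im=read_camera(c);ims.append(im)
    k=calibration(c);print(c,np.round(k["camera_matrix"],1).tolist(),np.round(k["R"],3).tolist(),np.round(k["t"],3).tolist())
    for n in ("console","hatch_hinge","hatch_press","stud_grip","tape_roll","driver","tape_measure"):
        r=tip_of(c,n)[:2];print(c,n,[(np.round(x["at"]).tolist(),round(x["score"],2)) for x in r])
    cv2.imwrite(f"pics/{c}0.png",im[:,:,::-1])
print(nose_length)
E
```

```text
pics
{'time': 0.0, 'q': array([-1.27590323e+00,  2.64760144e-01,  1.60542987e+00,  1.34408270e-05,
        1.27371985e+00, -3.68891331e-02]), 'joint_vel': array([ 3.15155496e-04, -2.58704869e-05, -2.07579761e-03,  1.72783932e-03,
        5.58636175e-04, -9.27247539e-04]), 'joint_torque': array([-1.09652483e-03, -5.15115595e+01, -3.67315829e+01, -2.06398513e-04,
        1.28416266e-02,  2.29273257e-05]), 'tool_pos': array([ 0.21970125, -0.63761173,  0.30252698]), 'tcp_rot': array([-3.09619656e+00, -5.18389351e-01,  4.47906219e-04]), 'wrist_force': array([-0.36627896, -0.57036777,  0.00527305]), 'torque': array([-0.04586842, -0.02709763,  0.00270982]), 'grip_force': 0.0, 'width': 0.9996438996512523}
side [[373.2, 0.0, 311.4], [0.0, 373.2, 204.7], [0.0, 0.0, 1.0]] [[-0.898, -0.44, 0.0], [-0.174, 0.354, -0.919], [0.404, -0.825, -0.395]] [0.559, 0.195, 0.666]
side console [([232.0, 341.0], 0.93)]
side hatch_hinge [([185.0, 355.0], 0.62)]
side hatch_press [([155.0, 300.0], 0.96)]
side stud_grip [([154.0, 323.0], 0.73)]
side tape_roll [([240.0, 253.0], 0.62)]
side driver [([272.0, 350.0], 0.68)]
side tape_measure [([170.0, 362.0], 0.66)]
top [[491.3, 0.0, 324.0], [0.0, 491.3, 190.4], [0.0, 0.0, 1.0]] [[-0.059, -0.998, -0.005], [-0.978, 0.058, -0.2], [0.199, -0.007, -0.98]] [0.047, 0.66, 1.121]
top console [([224.0, 359.0], 0.71)]
top hatch_hinge [([229.0, 372.0], 0.74)]
top hatch_press [([160.0, 359.0], 0.82)]
top stud_grip [([196.0, 351.0], 0.56)]
top tape_roll []
top driver [([267.0, 299.0], 0.66), ([229.0, 407.0], 0.31)]
top tape_measure [([229.0, 406.0], 0.8), ([229.0, 373.0], 0.57)]
0.0726
```

View pics/side0.png

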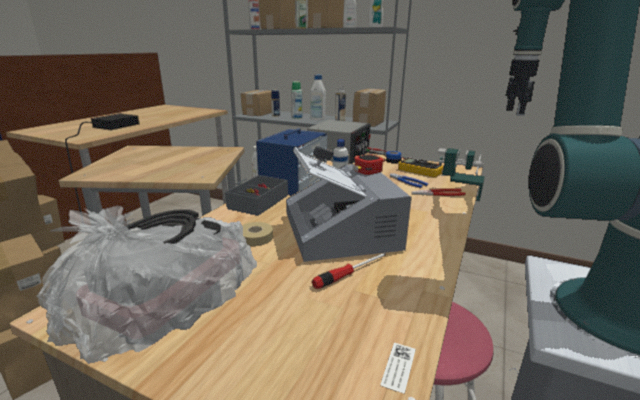

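View pics/top0.png

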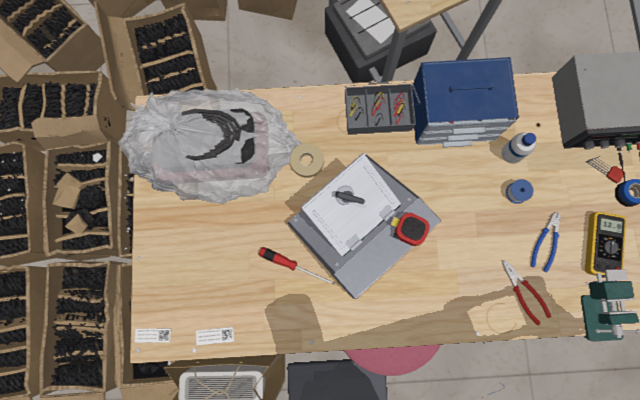

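The top view shows the console at about (360,225), its front facing up-left, with the hatch open and the stud at (348,197). The side view shows the hatch standing open at about (335,170). I'll enlarge both for corner picks.

```bash
python3 - <<'E'
import cv2
a=cv2.imread("pics/top0.png")[145:305,280:450];cv2.imwrite("pics/top0c.png",cv2.resize(a,None,fx=3.5,fy=3.5,interpolation=2))
a=cv2.imread("pics/side0.png")[135:265,270:420];cv2.imwrite("pics/side0c.png",cv2.resize(a,None,fx=4.5,fy=4.5,interpolation=2))
E
```

```text
(no output)
```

View pics/top0c.png

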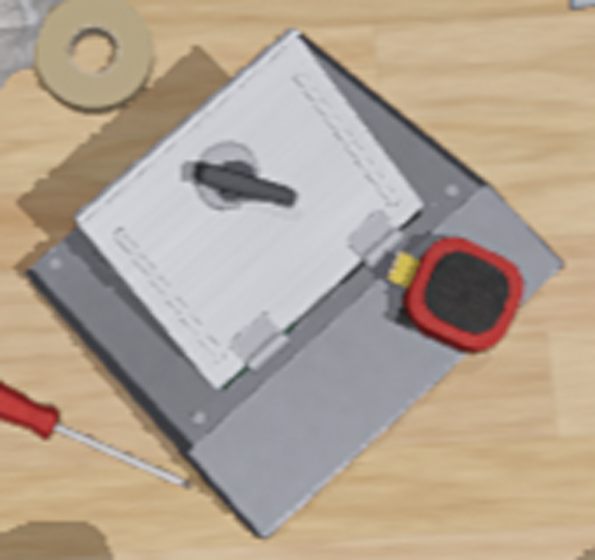

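View pics/side0c.png

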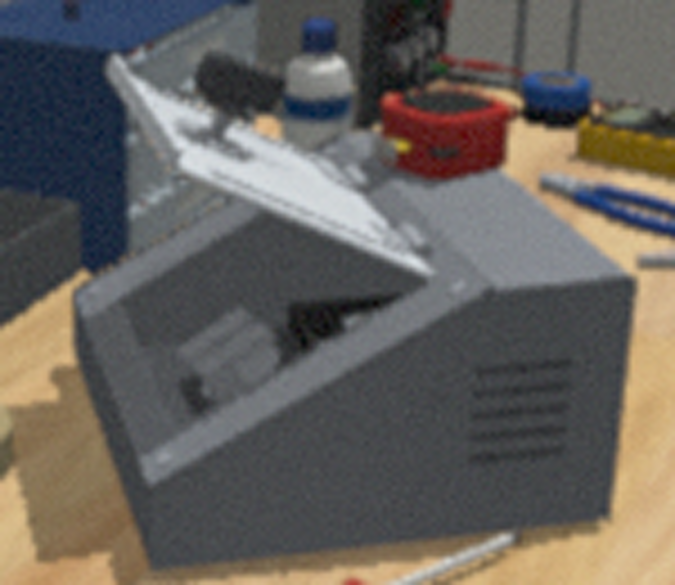

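The top crop shows console ledge corners at (335,274), (355,298), (441,220), (419,198) and hatch corners at (302,207), (365,154), (400,204), (343,256). The side crop shows the front corners, the hatch edge and the keeper box. Next step is fitting the pose.

```bash
cat >fit.py <<'E'
import numpy as np
from scipy.spatial.transform import Rotation as R
from workcell import *
S=np.radians(28)
def proj(c,X):
    k=calibration(c);p=np.array(k["camera_matrix"])@(np.array(k["R"])@X+np.array(k["t"]));return p[:2]/p[2]
def con(p):  return R.from_euler("z",p[2]),np.array([p[0],p[1],0])
def hatch(p,th=None):  # rotation and origin of hatch_hinge frame, world
    th=p[4] if th is None else th
    Rc,t=con(p); d=p[3]
    o=np.array([.048-d*np.cos(S)-p[6]*np.sin(S),0,.139-d*np.sin(S)+p[6]*np.cos(S)])
    return Rc*R.from_euler("y",-S+th),Rc.apply(o)+t
E
cat >run1.py <<'E'
from fit import *
from scipy.optimize import least_squares
C=[("top",(-.12,-.13,.05),(287.7,222.1)),("top",(.048,-.13,.139),(334.9,274.1)),("top",(.12,-.13,.139),(355.1,298.4)),("top",(.12,.13,.139),(440.9,220.4)),("top",(.048,.13,.139),(419.1,198.1)),
("side",(-.12,-.13,.05),(303.3,242.3)),("side",(-.12,.13,.05),(286.9,199.9)),("side",(.048,-.13,.139),(378.2,199.4)),("side",(.12,-.13,.139),(410.7,197.2)),("side",(-.12,-.13,0),(303.8,261)),("side",(.12,-.13,0),(404.9,250.1))]
H=[("top",(-.15,-.09,0),(302,207)),("top",(-.15,.09,0),(364.6,153.6)),("top",(0,.09,0),(400.3,204.4)),("top",(0,-.09,0),(342.9,255.9)),
("side",(-.15,-.09,0),(310.4,171.7)),("side",(-.15,.09,0),(295.1,147.9)),("side",(0,-.09,0),(365.6,195.4)),("top",(0,0,0),(372,229)),("side",(0,0,0),(355,185))]
W=[("top",.032,(333.4,194.1)),("top",-.032,(364.6,200.1))]
def res(p):
    Rc,t=con(p);Rh,o=hatch(p);r=[]
    for c,X,u in C:r+=list(proj(c,Rc.apply(X)+t)-u)
    for c,X,u in H:r+=list(proj(c,Rh.apply(X)+o)-u)
    for c,x,u in W:
        X=np.array([-.105,0,.046])+x*np.array([-np.cos(p[5]),np.sin(p[5]),0]);r+=list(proj(c,Rh.apply(X)+o)-u)
    return np.array(r+[(p[6]-.002)*500])
best=min((least_squares(res,[.55,-.05,y,.02,.7,-.7,.002],loss="soft_l1") for y in (-2.2,2.2,-1.5,3)),key=lambda s:s.cost)
p=best.x;np.save("p.npy",p);print(np.round(p,4),best.cost);print(np.round(res(p),1).tolist())
Rh,o=hatch(p)
for n,X in (("hinge",(0,0,0)),("press",(-.135,.07,0)),("press-",(-.135,-.07,0)),("stud",(-.105,0,.04))):
    P=Rh.apply(X)+o;print(n,P.round(4),proj("top",P).round(),proj("side",P).round())
E
python3 run1.py
```

```text
Traceback (most recent call last):
  File "run1.py", line 15, in <module>
    best=min((least_squares(res,[.55,-.05,y,.02,.7,-.7,.002],loss="soft_l1") for y in (-2.2,2.2,-1.5,3)),key=lambda s:s.cost)
  File "run1.py", line 15, in <genexpr>
    best=min((least_squares(res,[.55,-.05,y,.02,.7,-.7,.002],loss="soft_l1") for y in (-2.2,2.2,-1.5,3)),key=lambda s:s.cost)
              ~~~~~~~~~~~~~^^^^^^^^^^^^^^^^^^^^^^^^^^^^^^^^^^^^^^^^^^^^^^^^^
  File "run1.py", line 10, in res
    for c,X,u in C:r+=list(proj(c,Rc.apply(X)+t)-u)
                           ~~~~^^^^^^^^^^^^^^^^^
  File "fit.py", line 6, in proj
    k=calibration(c);p=np.array(k["camera_matrix"])@(np.array(k["R"])@X+np.array(k["t"]));return p[:2]/p[2]
ValueError: time passes only in moves, steps and waits
```

```bash
sed -i 's/^S=/K={c:calibration(c) for c in ("top","side")}\nS=/; s/k=calibration(c);/k=K[c];/' fit.py; python3 run1.py
```

```text
[ 5.7690e-01 -7.4300e-02 -2.4827e+00  1.7900e-02  9.4910e-01 -6.5810e-01
  7.0000e-04] 23.30634984128871
[-0.6, -0.1, -1.5, -0.4, 0.2, 0.7, 1.1, 0.4, 0.7, -1.1, -0.2, 0.7, -0.8, -1.9, 1.9, -0.8, 0.7, -1.1, -0.5, 1.9, 0.2, 1.6, -0.7, -0.6, -0.6, -0.9, 1.2, -0.6, -0.8, 0.4, -3.2, -0.7, -1.5, 1.4, 0.8, 0.4, 0.1, 0.8, -0.8, -2.7, 4.8, 1.2, 1.4, 1.2, -0.7]
hinge [ 0.5516 -0.0938  0.1312] [372. 230.] [354. 182.]
press [ 0.6901 -0.0751  0.1912] [361. 164.] [300. 154.]
press- [0.6044 0.0356 0.1912] [313. 205.] [312. 171.]
stud [ 0.612  -0.0471  0.2137] [351. 198.] [324. 151.]
```

```bash
cat >>fit.py <<'E'
p=np.load("p.npy") if __import__("os").path.exists("p.npy") else None
def cur():
    s=read_state();return R.from_rotvec(s["tcp_rot"]),np.array(s["tool_pos"]),s
def delta(a,b):  # (R,t)->(R,t): shift in start tool axes mm, turn
    return (a[0].inv()*b[0]).as_rotvec().round(3).tolist(),(a[0].inv().apply(b[1]-a[1])*1e3).round(1).tolist()
def grip_rot(phi,tilt=None,flip=1):  # tool along -n, tool x along (flipped) wing; tilt=S for shut
    th=0 if tilt is None else S-tilt
    Rh,_=hatch(p,th); x=-flip*Rh.apply([np.cos(phi),-np.sin(phi),0]); z=-Rh.apply([0,0,1])
    return R.from_matrix(np.c_[x,np.cross(z,x),z])
def push(th,u=(-.115,-.07,0),clear=0.,tilt=None):
    Rh,o=hatch(p,th); P=Rh.apply(u)+o+np.array([0,0,clear])
    Rt=grip_rot(-.66,S*(1-th/.95) if tilt is None else tilt); return Rt,P-.0726*Rt.apply([0,0,1])
def grip(phi,h,flip=1):  # grasp point h above plate (40 = stud out)
    Rh,o=hatch(p,0);Rt=grip_rot(phi,None,flip);return Rt,Rh.apply([-.105,0,h])+o-.054*Rt.apply([0,0,1])
E
python3 - <<'E'
from fit import *
a=cur()[:2]; b=push(.95,clear=.08)
print(b[1],b[0].as_matrix().round(2).tolist());print(delta(a,b))
for th in (.95,.5,0): print(push(th)[1].round(3))
print("grip",grip(-.66,.04)[1].round(3))
E
```

```text
[0.59020195 0.02455679 0.33497848] [[0.25, 0.97, 0.0], [0.97, -0.25, -0.0], [-0.0, 0.0, -1.0]]
([0.0, -0.0, -0.987], [566.0, -506.0, -31.1])
[0.59  0.025 0.255]
[0.613 0.042 0.203]
[0.616 0.045 0.141]
grip [ 0.66  -0.01   0.165]
```

Call:
{"method": "step_arm", "body": {
  "targets": [
    [[0, 0, 0], [25, -22, -12], 0],
    [[0, 0, 0], [28, -25, -12], 0],
    [[0, 0, 0], [28, -25, -12], 0],
    [[0, 0, 0], [28, -25, -12], 0],
    [[0, 0, 0], [28, -25, -12], 0]
  ]
}}

```text
time: 1.22
tool_pos: [0.3101, -0.4767, 0.3644]
tcp_rot: [3.099, 0.518, 0.0]
wrist_force: [0.3, 0.4, 1.1]
width: 0.297
grip_force: 0.0
```

Call:
{"method": "step_arm", "body": {
  "targets": [
    [[0, 0, 0], [28, -25, 0], 0],
    [[0, 0, 0], [28, -25, 0], 0],
    [[0, 0, 0], [28, -25, 0], 0],
    [[0, 0, 0], [28, -25, 0], 0],
    [[0, 0, 0], [28, -25, 0], 0]
  ]
}}

```text
time: 1.63
tool_pos: [0.4018, -0.3127, 0.3643]
tcp_rot: [3.098, 0.518, 0.001]
wrist_force: [1.1, 0.8, 0.8]
width: -0.001
grip_force: 0.0
```

Call:
{"method": "step_arm", "body": {
  "targets": [
    [[0, 0, 0], [28, -25, 0], 0],
    [[0, 0, 0], [28, -25, 0], 0],
    [[0, 0, 0], [28, -25, 0], 0],
    [[0, 0, 0], [28, -25, 0], 0],
    [[0, 0, 0], [28, -25, 0], 0]
  ]
}}

```text
time: 2.05
tool_pos: [0.4935, -0.1489, 0.3643]
tcp_rot: [3.098, 0.519, 0.001]
wrist_force: [0.3, -0.7, -0.3]
width: -0.002
grip_force: 0.0
```

Call:
{"method": "step_arm", "body": {
  "targets": [
    [[0, 0, -0.12], [0, 0, 0], 0],
    [[0, 0, -0.12], [0, 0, 0], 0],
    [[0, 0, -0.12], [0, 0, 0], 0],
    [[0, 0, -0.12], [0, 0, 0], 0],
    [[0, 0, -0.12], [20, 0, 0], 0]
  ]
}}

```text
time: 2.47
tool_pos: [0.5056, -0.1372, 0.3641]
tcp_rot: [2.803, 1.417, -0.002]
wrist_force: [0.7, -0.9, -0.4]
width: 0.005
grip_force: 0.0
```

```bash
python3 - <<'E'
from fit import *
a=cur()[:2]; print(delta(a,push(.95,clear=.03)),cur()[2]["q"].round(2))
ths=[.95,.8,.65,.5,.4,.3,.2,.1,0,-.03]
c=push(.95,clear=.03)
for t in ths:
    n=push(t); print(t,delta(c,n)); c=n
E
```

```text
([-0.0, 0.002, -0.383], [180.6, -27.8, 78.8]) [-0.31 -0.06  1.85 -0.    1.35  0.32]
0.95 ([0.0, 0.0, 0.0], [0.0, 0.0, 30.0])
0.8 ([0.047, -0.061, -0.0], [9.6, 7.4, 16.2])
0.65 ([0.047, -0.061, 0.0], [8.6, 6.7, 16.6])
0.5 ([0.047, -0.061, -0.0], [7.7, 5.9, 17.0])
0.4 ([0.032, -0.041, -0.0], [4.7, 3.6, 11.4])
0.3 ([0.032, -0.041, 0.0], [4.3, 3.3, 11.5])
0.2 ([0.032, -0.041, -0.0], [3.8, 3.0, 11.5])
0.1 ([0.032, -0.041, 0.0], [3.4, 2.6, 11.6])
0 ([0.032, -0.041, -0.0], [2.9, 2.3, 11.6])
-0.03 ([0.009, -0.012, -0.0], [0.8, 0.7, 3.5])
```

Call:
{"method": "step_arm", "body": {
  "targets": [
    [[0, 0, 0], [36, -5.5, 0], 0],
    [[0, 0, 0], [36, -5.5, 0], 0],
    [[0, 0, 0], [36, -5.5, 0], 0],
    [[0, 0, 0], [36, -5.5, 0], 0],
    [[0, 0, 0], [36, -5.5, 0], 0]
  ]
}}

```text
time: 2.88
tool_pos: [0.5926, 0.0263, 0.3642]
tcp_rot: [2.807, 1.411, 0.001]
wrist_force: [0.5, -0.1, 0.3]
width: 0.001
grip_force: 0.0
```

Call:
{"method": "step_arm", "body": {
  "targets": [
    [[0, 0, -0.12], [0, 0, 20], 0],
    [[0, 0, -0.12], [0, 0, 20], 0],
    [[0, 0, -0.12], [0, 0, 20], 0],
    [[0, 0, -0.02], [0, 0, 18], 0],
    [[0, 0, 0], [0, 0, 0], 0]
  ]
}}

```text
time: 3.3
tool_pos: [0.5897, 0.025, 0.2812]
tcp_rot: [-2.485, -1.914, 0.01]
wrist_force: [-1.2, -0.8, -0.9]
width: 0.004
grip_force: 0.0
```

```bash
python3 - <<'E'
from fit import *
import cv2
a=cur()[:2]; print(delta(a,push(.95,clear=.03)),cur()[2]["q"].round(2),cur()[2]["wrist_force"])
im=read_camera("side")[90:270,220:430];cv2.imwrite("pics/s1.png",cv2.resize(im[:,:,::-1],None,fx=3,fy=3))
E
```

```text
([-0.008, 0.002, -0.006], [-0.3, 0.6, -3.8]) [ 0.    0.12  1.81 -0.    1.21  0.26] [-1.15620852 -0.79754175 -0.91203104]
```

View pics/s1.png

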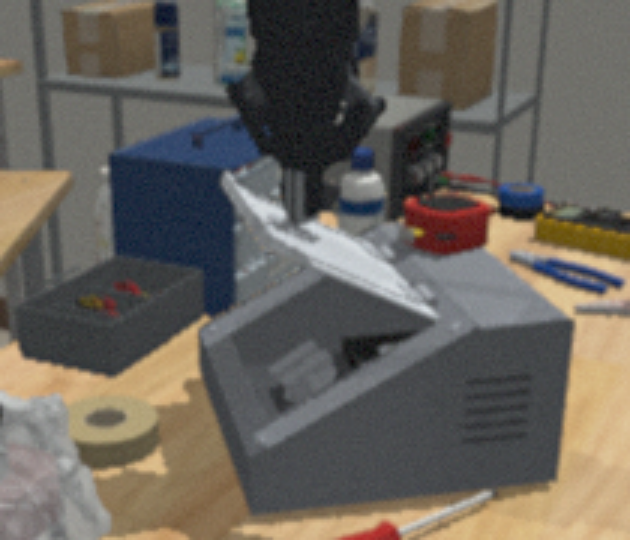

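The tips hang just above the hatch's near (−y) corner at about (298,220), clear of the stud. Next I push it shut.

Call:
{"method": "step_arm", "body": {
  "targets": [
    [[0, 0, 0], [0, 0, 12], 0],
    [[0, 0, 0], [0, 0, 14], 0],
    [[0.047, -0.061, 0], [9.6, 7.4, 16], 0],
    [[0.047, -0.061, 0], [8.6, 6.7, 16.6], 0],
    [[0.047, -0.061, 0], [7.7, 5.9, 17], 0]
  ]
}}

```text
time: 3.77
tool_pos: [0.6165, 0.0421, 0.2104]
tcp_rot: [2.473, 1.899, -0.36]
wrist_force: [-1.6, 0.2, 1.5]
width: 0.002
grip_force: 0.9
```

Call:
{"method": "step_arm", "body": {
  "targets": [
    [[0.032, -0.041, 0], [4.7, 3.6, 11.4], 0],
    [[0.032, -0.041, 0], [4.3, 3.3, 11.5], 0],
    [[0.032, -0.041, 0], [3.8, 3, 11.5], 0],
    [[0, 0, 0], [0, 0, 0], 0]
  ]
}}

```text
time: 4.1
tool_pos: [0.62, 0.0466, 0.1683]
tcp_rot: [-2.441, -1.879, 0.608]
wrist_force: [0.3, 0.6, 0.5]
width: 0.002
grip_force: 0.0
```

```bash
python3 - <<'E'
from fit import *
a=cur(); print(delta(a[:2],push(.2)),delta(a[:2],push(0)),a[2]["q"].round(2),a[2]["wrist_force"])
E
```

```text
([-0.005, 0.001, -0.006], [-0.6, -1.5, 3.3]) ([0.058, -0.08, -0.006], [5.3, 3.1, 26.7]) [ 0.12  0.45  1.65 -0.2   1.38  0.45] [0.28792005 0.63419999 0.45524734]
```

Call:
{"method": "step_arm", "body": {
  "targets": [
    [[0.032, -0.041, 0], [2.6, 1.5, 12], 0],
    [[0.026, -0.039, 0], [2.6, 1.5, 10], 0],
    [[0, 0, 0], [0, 0, 3], 0],
    [[0, 0, 0], [0, 0, 2], 0],
    [[0, 0, 0], [0, 0, 0], 0]
  ]
}}

```text
time: 4.52
tool_pos: [0.6163, 0.0439, 0.1462]
tcp_rot: [2.417, 1.859, -0.744]
wrist_force: [1.9, 3.7, 2.7]
width: -0.004
grip_force: 2.4
```

Call:
{"method": "step_arm", "body": {
  "targets": [
    [[0, 0, 0], [0, 0, 2], 0],
    [[0, 0, 0], [0, 0, 0], 0]
  ]
}}

```text
time: 4.68
tool_pos: [0.6162, 0.0438, 0.1462]
tcp_rot: [2.418, 1.859, -0.741]
wrist_force: [3.1, 6.9, 10.1]
width: -0.001
grip_force: 5.8
```

```bash
python3 - <<'E'
from fit import *
a=cur(); print(delta(push(0),a[:2]),a[2]["wrist_force"])
E
```

```text
([-0.008, 0.008, 0.008], [-2.4, -1.0, -4.1]) [ 3.05203762  6.89848479 10.14878069]
```

Call:
{"method": "step_arm", "body": {
  "targets": [
    [[0, 0, 0], [0, 0, -30], 0],
    [[0, 0, 0], [0, 0, -40], 0],
    [[0, 0, 0], [0, 0, -40], 85],
    [[0, 0, 0], [0, 0, 0], 85],
    [[0, 0, 0], [0, 0, 0], 85]
  ]
}}

```text
time: 5.1
tool_pos: [0.6566, 0.0743, 0.2439]
tcp_rot: [2.415, 1.858, -0.741]
wrist_force: [0.0, 0.1, 0.2]
width: 0.421
grip_force: 0.0
```

```bash
python3 - <<'E'
from fit import *
import cv2
Rh,o=hatch(p,0)
a=cur(); print(delta(a[:2],grip(-.66,.1)),a[2]["q"].round(2))
ims=[]
for c in ("top","side","wrist"):
    im=read_camera(c);ims.append(im)
    k=K.get(c) or calibration(c); K[c]=k
    for n,X in (("stud_grip",(-.105,0,.04)),("hatch_press",(-.135,.07,0)),("hatch_hinge",(0,0,0))):
        r=tip_of(c,n)[:1];print(c,n,[(np.round(x["at"][::-1]).tolist(),round(x["score"],2)) for x in r],proj(c,Rh.apply(X)+o).round())
v=np.hstack([cv2.resize(ims[0][140:300,270:450],(540,480)),cv2.resize(ims[1][130:270,270:330+30],(1,480))])[:,:540]
cv2.imwrite("pics/m.png",v[:,:,::-1]);cv2.imwrite("pics/w.png",ims[2][:,:,::-1])
E
```

```text
([0.01, -0.007, -0.008], [-46.8, 50.5, 33.0]) [ 0.17  0.5   1.45 -0.22  1.61  0.46]
top stud_grip [([336.0, 194.0], 0.82)] [339. 194.]
top hatch_press [([356.0, 175.0], 0.7)] [358. 177.]
top hatch_hinge [([368.0, 228.0], 0.59)] [372. 230.]
side stud_grip [] [310. 191.]
side hatch_press [([297.0, 200.0], 0.77)] [301. 199.]
side hatch_hinge [([353.0, 185.0], 0.6)] [354. 182.]
wrist stud_grip [([396.0, 270.0], 0.72)] [396. 273.]
wrist hatch_press [([477.0, 266.0], 0.6)] [472. 269.]
wrist hatch_hinge [([310.0, 336.0], 0.96)] [310. 334.]
```

View pics/w.png

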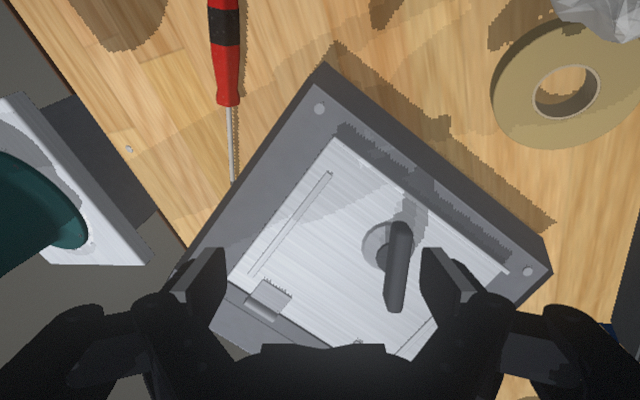

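The hatch is shut in the wrist view, flush in its frame. The wing lies near-vertical at (398,265), between and parallel to the pads. Moving over it.

Call:
{"method": "step_arm", "body": {
  "targets": [
    [[0.01, -0.007, -0.008], [-23, 25, 0], 85],
    [[0, 0, 0], [-23.8, 25.5, 0], 85],
    [[0, 0, 0], [0, 0, 20], 85],
    [[0, 0, 0], [0, 0, 0], 85]
  ]
}}

```text
time: 6.03
tool_pos: [0.6834, 0.0083, 0.2218]
tcp_rot: [-2.402, -1.859, 0.777]
wrist_force: [-0.8, 0.4, -1.4]
width: 0.992
grip_force: 0.0
```

```bash
python3 - <<'E'
from fit import *
import cv2
p[6]=.004;np.save("p.npy",p)
Rh,o=hatch(p,0)
a=cur(); print(delta(a[:2],grip(-.66,.042)),a[2]["q"].round(2))
im=read_camera("wrist");K["wrist"]=calibration("wrist")
print([(x["at"],x["score"]) for x in tip_of("wrist","stud_grip")[:1]],proj("wrist",Rh.apply([-.105,0,.04])+o).round(),K["wrist"]["camera_matrix"][0][0])
for s in (-1,1): print(proj("wrist",Rh.apply(np.array([-.105,0,.046])+s*.032*np.array([np.cos(-.66),-np.sin(-.66),0]))+o).round())
cv2.imwrite("pics/w2.png",im[:,:,::-1])
E
```

```text
([-0.013, 0.005, -0.0], [0.5, 1.0, 58.9]) [ 0.08  0.56  1.41 -0.26  1.6   0.38]
[([213.0, 327.7], 0.97)] [328. 222.] 327.64552113140826
[328. 172.]
[327. 275.]
```

View pics/w2.png

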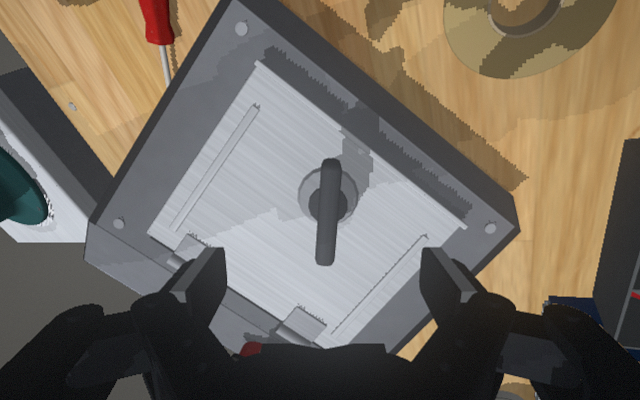

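```bash
python3 - <<'E'
from fit import *
K["wrist"]=calibration("wrist")
Rh,o=hatch(p,0);Rc,t=con(p);a=cur()
for n,X,ob in (("front+y",(-.12,.13,.05),(519,224)),("ridge-y",(.048,-.13,.139),(88,218))): print(n,proj("wrist",Rc.apply(X)+t).round(),ob)
for n,X,ob in (("low-y",(-.15,-.09,0),(257,63)),("low+y",(-.15,.09,0),(466,227)),("hinge-y",(0,-.09,0),(148,233)),("boss",(-.105,0,0),(328,195))): print(n,proj("wrist",Rh.apply(X)+o).round(),ob)
Q=Rh.apply([-.105,0,.046])+o
for d in np.eye(3): print("1cm tool",d,(proj("wrist",Q+a[0].apply(d*.01))-proj("wrist",Q)).round(1))
E
```

```text
front+y [520. 236.] (519, 224)
ridge-y [ 91. 222.] (88, 218)
low-y [261.  68.] (257, 63)
low+y [462. 228.] (466, 227)
hinge-y [146. 237.] (148, 233)
boss [328. 202.] (328, 195)
1cm tool [1. 0. 0.] [  0.1 -16.2]
1cm tool [0. 1. 0.] [17.1 -0. ]
1cm tool [0. 0. 1.] [-0.2 -5.9]
```

The wing ends at (331,160) and (325,262) sit about 12 px above the prediction. The top view agrees on a shift of roughly +4.5 mm in tool x, so I'm correcting by that.

Call:
{"method": "step_arm", "body": {
  "targets": [
    [[-0.013, 0.005, 0], [5, 1, 15], 85],
    [[0, 0, 0], [0, 0, 22], 85],
    [[0, 0, 0], [0, 0, 15], 85],
    [[0, 0, 0], [0, 0, 7], 85],
    [[0, 0, 0], [0, 0, 0], 85]
  ]
}}

```text
time: 6.55
tool_pos: [0.6629, -0.0015, 0.169]
tcp_rot: [2.405, 1.872, -0.759]
wrist_force: [0.3, -0.1, 0.4]
width: 0.997
grip_force: 0.0
```

Call:
{"method": "step_arm", "body": {
  "targets": [
    [[0, 0, 0], [0, 0, 0], 30],
    [[0, 0, 0], [0, 0, 0], 20],
    [[0, 0, 0], [0, 0, 0], 16],
    [[0, 0, 0], [0, 0, 0], 8],
    [[0, 0, 0], [0, 0, 0], 5]
  ],
  "grip_force": 50
}}

```text
time: 6.97
tool_pos: [0.6649, -0.0021, 0.1711]
tcp_rot: [2.405, 1.869, -0.752]
wrist_force: [-0.2, 0.1, -0.3]
width: 0.29
grip_force: 0.0
```

Call:
{"method": "step_arm", "body": {
  "targets": [
    [[0, 0, 0], [0, 0, 0], 5],
    [[0, 0, 0], [0, 0, 0], 5],
    [[0, 0, 0], [0, 0, 0], 5]
  ]
}}

```text
time: 7.22
tool_pos: [0.665, -0.0021, 0.1708]
tcp_rot: [2.405, 1.869, -0.752]
wrist_force: [2.5, 2.3, 2.0]
width: 0.132
grip_force: 51.3
```

```bash
python3 - <<'E'
from fit import *
a=cur(); print(delta(grip(-.66,.042),a[:2]),{k:np.round(a[2][k],2) for k in ("q","wrist_force","torque","width","grip_force")}, a[0].inv().apply(a[2]["wrist_force"]))
E
```

```text
([-0.006, 0.001, -0.001], [6.0, 0.6, -4.1]) {'q': array([ 0.07,  0.56,  1.51, -0.27,  1.49,  0.4 ]), 'wrist_force': array([2.5 , 2.34, 1.95]), 'torque': array([ 0.26, -0.3 ,  0.02]), 'width': np.float64(0.13), 'grip_force': np.float64(51.35)} [ 1.85424265  1.0497746  -3.31704465]
```

Call:
{"method": "step_arm", "body": {
  "targets": [
    [[0, 0, 0], [0, 0, 1.5], 5],
    [[0, 0, 0], [0, 0, 1.5], 5],
    [[0, 0, 0], [0, 0, 1], 5],
    [[0, 0, 0], [0, 0, 0], 5]
  ],
  "grip_force": 60
}}

```text
time: 7.55
tool_pos: [0.6641, -0.0027, 0.1691]
tcp_rot: [2.406, 1.869, -0.749]
wrist_force: [3.6, 4.0, 8.7]
width: 0.122
grip_force: 62.5
```

```bash
cat >st.py <<'E'
from fit import *
a=cur();G=grip(-.66,.042);d=delta(G,a[:2]);print("turn",d[0],"pos",d[1],"q6",a[2]["q"].round(2)[5],"Ftool",a[0].inv().apply(a[2]["wrist_force"]).round(1),"Mtool",a[0].inv().apply(a[2]["torque"]).round(2),a[2]["time"],round(a[2]["width"],3),round(a[2]["grip_force"]))
E
python3 st.py
```

```text
turn [-0.008, 0.002, -0.001] pos [5.9, 0.6, -2.1] q6 0.4 Ftool [  1.1  -0.3 -10.2] Mtool [0.21 0.28 0.02] 7.55 0.122 63
```

Call:
{"method": "step_arm", "body": {
  "targets": [
    [[0, 0, 0.06], [0, 0, 0], 5],
    [[0, 0, 0.06], [0, 0, 0], 5],
    [[0, 0, 0.06], [0, 0, 0], 5],
    [[0, 0, 0.06], [0, 0, 0], 5],
    [[0, 0, 0], [0, 0, 0], 5]
  ]
}}

```text
time: 7.97
tool_pos: [0.664, -0.0032, 0.1679]
tcp_rot: [2.566, 1.538, -0.73]
wrist_force: [4.3, 1.8, 3.5]
width: 0.119
grip_force: 61.7
```

```bash
python3 st.py
```

```text
turn [-0.008, 0.002, 0.24] pos [5.9, 1.0, -0.8] q6 0.64 Ftool [ 1.7  2.1 -5.2] Mtool [-0.4   0.39  0.1 ] 7.9667 0.119 62
```

It has dropped in: 1.3 mm deeper, with the force falling to the spring value. Now pushing fully in.

Call:
{"method": "step_arm", "body": {
  "targets": [
    [[0, 0, 0], [0, 0, 3], 5],
    [[0, 0, 0], [0, 0, 3], 5],
    [[0, 0, 0], [0, 0, 3], 5],
    [[0, 0, 0], [0, 0, 3], 5],
    [[0, 0, 0], [0, 0, 0], 5]
  ],
  "grip_force": 80
}}

```text
time: 8.38
tool_pos: [0.6599, -0.0065, 0.1578]
tcp_rot: [2.564, 1.542, -0.729]
wrist_force: [5.0, 3.0, 8.5]
width: 0.117
grip_force: 84.3
```

```bash
python3 st.py
```

```text
turn [-0.008, 0.003, 0.237] pos [5.8, 1.0, 10.5] q6 0.64 Ftool [  0.8   1.2 -10.2] Mtool [-0.12  0.33  0.08] 8.3833 0.117 84
```

Call:
{"method": "step_arm", "body": {
  "targets": [
    [[0, 0, 0], [0, 0, 2], 5],
    [[0, 0, 0], [0, 0, 2], 5],
    [[0, 0, 0], [0, 0, 1], 5],
    [[0, 0, 0], [0, 0, 0], 5]
  ]
}}

```text
time: 8.72
tool_pos: [0.6592, -0.0071, 0.1566]
tcp_rot: [2.565, 1.541, -0.725]
wrist_force: [4.7, 6.8, 18.2]
width: 0.119
grip_force: 85.6
```

```bash
python3 st.py
```

```text
turn [-0.011, 0.004, 0.238] pos [5.7, 1.0, 12.0] q6 0.64 Ftool [ -0.3  -2.7 -19.8] Mtool [0.63 0.1  0.04] 8.7167 0.119 86
```

Call:
{"method": "step_arm", "body": {
  "targets": [
    [[0, 0, 0.1], [0, 0, 0], 5],
    [[0, 0, 0.1], [0, 0, 0], 5],
    [[0, 0, 0.1], [0, 0, 0], 5],
    [[0, 0, 0.1], [0, 0, 0], 5],
    [[0, 0, 0], [0, 0, 0], 5]
  ]
}}

```text
time: 9.13
tool_pos: [0.6598, -0.0075, 0.1565]
tcp_rot: [2.742, 0.968, -0.67]
wrist_force: [6.7, 5.0, 17.1]
width: 0.118
grip_force: 85.4
```

```bash
python3 st.py
```

```text
turn [-0.012, 0.006, 0.642] pos [5.4, 1.6, 12.0] q6 1.04 Ftool [ -0.5   0.3 -19.1] Mtool [ 0.12 -0.03  0.05] 9.1333 0.118 85
```

Call:
{"method": "step_arm", "body": {
  "targets": [
    [[0, 0, 0.1], [0, 0, 0], 5],
    [[0, 0, 0.1], [0, 0, 0], 5],
    [[0, 0, 0.1], [0, 0, 0], 5],
    [[0, 0, 0.1], [0, 0, 0], 5],
    [[0, 0, 0.1], [0, 0, 0], 5]
  ]
}}

```text
time: 9.55
tool_pos: [0.6602, -0.0084, 0.1567]
tcp_rot: [2.807, 0.251, -0.571]
wrist_force: [7.4, 1.8, 17.3]
width: 0.115
grip_force: 85.2
```

Call:
{"method": "step_arm", "body": {
  "targets": [
    [[0, 0, 0.1], [0, 0, 0], 5],
    [[0, 0, 0.1], [0, 0, 0], 5],
    [[0, 0, 0.1], [0, 0, 0], 5],
    [[0, 0, 0], [0, 0, 0], 5]
  ]
}}

```text
time: 9.88
tool_pos: [0.6602, -0.0089, 0.1568]
tcp_rot: [2.769, -0.168, -0.499]
wrist_force: [7.5, 1.3, 17.4]
width: 0.125
grip_force: 85.2
```

```bash
python3 st.py
```

```text
turn [-0.011, 0.011, 1.443] pos [4.1, 2.4, 12.0] q6 1.84 Ftool [  1.2   4.1 -18.5] Mtool [-0.55  0.22  0.1 ] 9.8833 0.125 85
```

Call:
{"method": "step_arm", "body": {
  "targets": [
    [[0, 0, 0.1], [0, 0, 0], 5],
    [[0, 0, 0.1], [0, 0, 0], 5],
    [[0, 0, 0.08], [0, 0, 0], 5],
    [[0, 0, 0], [0, 0, 0], 5]
  ]
}}

```text
time: 10.22
tool_pos: [0.6601, -0.0094, 0.157]
tcp_rot: [2.684, -0.545, -0.425]
wrist_force: [6.3, -0.1, 17.8]
width: 0.121
grip_force: 85.3
```

```bash
python3 st.py
```

```text
turn [-0.011, 0.012, 1.722] pos [3.6, 2.4, 12.0] q6 2.12 Ftool [  1.7   5.4 -18. ] Mtool [-0.78  0.33  0.01] 10.2167 0.121 85
```

Call:
{"method": "step_arm", "body": {
  "targets": [
    [[0, 0, 0.06], [0, 0, 0], 5],
    [[0, 0, 0.06], [0, 0, 0], 5],
    [[0, 0, 0.06], [0, 0, 0], 5],
    [[0, 0, 0], [0, 0, 0], 5]
  ]
}}

```text
time: 10.55
tool_pos: [0.66, -0.0097, 0.1571]
tcp_rot: [2.605, -0.777, -0.375]
wrist_force: [6.2, -0.0, 18.4]
width: 0.117
grip_force: 85.3
```

```bash
python3 st.py
```

```text
turn [-0.011, 0.012, 1.902] pos [3.2, 2.3, 12.0] q6 2.3 Ftool [  2.5   5.3 -18.5] Mtool [-0.89  0.43  0.02] 10.55 0.117 85
```

Call:
{"method": "step_arm", "body": {
  "targets": [
    [[0, 0, 0.06], [0, 0, 0], 5],
    [[0, 0, 0.05], [0, 0, 0], 5],
    [[0, 0, 0.05], [0, 0, 0], 5],
    [[0, 0, 0], [0, 0, 0], 5]
  ]
}}

```text
time: 10.88
tool_pos: [0.6599, -0.0099, 0.1573]
tcp_rot: [2.521, -0.977, -0.328]
wrist_force: [5.3, -0.7, 18.9]
width: 0.117
grip_force: 85.3
```

```bash
python3 st.py
```

```text
turn [-0.01, 0.013, 2.061] pos [3.0, 2.2, 12.0] q6 2.46 Ftool [  3.1   6.  -18.4] Mtool [-1.    0.63  0.04] 10.8833 0.117 85
```

No stop yet and joint 6 is near its limit. The stud stays in under the ridge, so I let go, turn back half a turn and regrip.

Call:
{"method": "step_arm", "body": {
  "targets": [
    [[0, 0, 0], [0, 0, -3], 5],
    [[0, 0, 0], [0, 0, -3], 5],
    [[0, 0, 0], [0, 0, 0], 40],
    [[0, 0, 0], [0, 0, 0], 85],
    [[0, 0, 0], [0, 0, 0], 85]
  ]
}}

```text
time: 11.3
tool_pos: [0.6577, -0.0068, 0.1558]
tcp_rot: [2.52, -0.974, -0.345]
wrist_force: [-0.7, -0.3, -0.2]
width: 0.538
grip_force: 0.0
```

Call:
{"method": "step_arm", "body": {
  "targets": [
    [[0, 0, 0], [0, 0, 0], 85],
    [[0, 0, 0], [0, 0, -5], 85],
    [[0, 0, 0], [0, 0, -25], 85],
    [[0, 0, -0.12], [0, 0, -10], 85],
    [[0, 0, -0.12], [0, 0, 0], 85]
  ]
}}

```text
time: 11.72
tool_pos: [0.6753, 0.0057, 0.1949]
tcp_rot: [2.647, -0.666, -0.408]
wrist_force: [0.7, 0.2, -0.3]
width: 0.998
grip_force: 0.0
```

```bash
python3 st.py
```

```text
turn [-0.005, 0.009, 1.813] pos [6.0, 0.8, -31.4] q6 2.21 Ftool [ 0.5 -0.6 -0.1] Mtool [0.22 0.12 0.  ] 11.7167 0.998 0
```

Call:
{"method": "step_arm", "body": {
  "targets": [
    [[0, 0, -0.12], [0, 0, 0], 85],
    [[0, 0, -0.12], [0, 0, 0], 85],
    [[0, 0, -0.12], [0, 0, 0], 85],
    [[0, 0, -0.12], [0, 0, 0], 85],
    [[0, 0, -0.12], [0, 0, 0], 85]
  ]
}}

```text
time: 12.13
tool_pos: [0.673, 0.0051, 0.1918]
tcp_rot: [2.802, 0.151, -0.571]
wrist_force: [0.4, 0.6, 0.9]
width: 0.997
grip_force: 0.0
```

Call:
{"method": "step_arm", "body": {
  "targets": [
    [[0, 0, -0.12], [0, 0, 0], 85],
    [[0, 0, -0.12], [0, 0, 0], 85],
    [[0, 0, -0.12], [0, 0, 0], 85],
    [[0, 0, -0.12], [0, 0, 0], 85],
    [[0, 0, -0.12], [0, 0, 0], 85]
  ]
}}

```text
time: 12.55
tool_pos: [0.6731, 0.0051, 0.1918]
tcp_rot: [2.733, 1.01, -0.689]
wrist_force: [1.0, 0.3, 0.5]
width: 0.992
grip_force: 0.0
```

Call:
{"method": "step_arm", "body": {
  "targets": [
    [[0, 0, -0.12], [0, 0, 0], 85],
    [[0, 0, -0.12], [0, 0, 0], 85],
    [[0, 0, -0.12], [0, 0, 0], 85],
    [[0, 0, -0.12], [0, 0, 0], 85],
    [[0, 0, -0.12], [0, 0, 0], 85]
  ]
}}

```text
time: 12.97
tool_pos: [0.673, 0.0051, 0.1918]
tcp_rot: [2.416, 1.851, -0.756]
wrist_force: [0.6, -0.4, 0.4]
width: 0.996
grip_force: 0.0
```

Call:
{"method": "step_arm", "body": {
  "targets": [
    [[0, 0, -0.12], [0, 0, 0], 85],
    [[0, 0, -0.12], [0, 0, 0], 85],
    [[0, 0, -0.12], [0, 0, 0], 85],
    [[0, 0, -0.12], [0, 0, 0], 85],
    [[0, 0, -0.12], [0, 0, 0], 85]
  ]
}}

```text
time: 13.38
tool_pos: [0.6731, 0.0051, 0.1918]
tcp_rot: [-1.691, -2.384, 0.696]
wrist_force: [0.0, -0.1, -0.4]
width: 0.994
grip_force: 0.0
```

Call:
{"method": "step_arm", "body": {
  "targets": [
    [[0, 0, -0.12], [0, 0, 0], 85],
    [[0, 0, -0.12], [0, 0, 0], 85],
    [[0, 0, -0.12], [0, 0, 0], 85],
    [[0, 0, -0.12], [0, 0, 0], 85],
    [[0, 0, 0], [0, 0, 0], 85]
  ]
}}

```text
time: 13.8
tool_pos: [0.6731, 0.0051, 0.1918]
tcp_rot: [-1.047, -2.633, 0.608]
wrist_force: [0.1, 0.6, -0.8]
width: 0.997
grip_force: 0.0
```

```bash
python3 st.py; python3 - <<'E'
from fit import *
import cv2
p2=p.copy()
Rh,o=hatch(p,0)
im=read_camera("wrist");cv2.imwrite("pics/w3.png",im[:,:,::-1]);K["wrist"]=calibration("wrist")
a=cur();Q=a[1]+a[0].apply([0,0,.054+.05]);print("axis at grasp+50",proj("wrist",Q).round())
print([(x["at"],x["score"]) for x in tip_of("wrist","stud_grip")[:1]])
E
```

```text
turn [-0.003, -0.002, -1.065] pos [6.1, -0.1, -27.7] q6 -0.67 Ftool [0.3 0.9 0.4] Mtool [-0.26 -0.04 -0.04] 13.8 0.997 0
axis at grasp+50 [323. 230.]
[([241.7, 320.8], 0.57)]
```

View pics/w3.png

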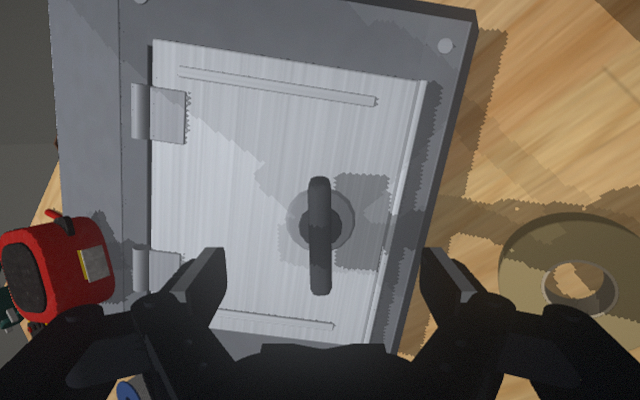

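The wing sits at (320,235), parallel to and between the pads, and the stud is still in. Descending to regrip.

Call:
{"method": "step_arm", "body": {
  "targets": [
    [[0, 0, 0], [0, 0, 15], 85],
    [[0, 0, 0], [0, 0, 15], 85],
    [[0, 0, 0], [0, 0, 6], 60],
    [[0, 0, 0], [0, 0, 0], 30],
    [[0, 0, 0], [0, 0, 0], 5]
  ],
  "grip_force": 80
}}

```text
time: 14.32
tool_pos: [0.6601, -0.0055, 0.1602]
tcp_rot: [-1.054, -2.632, 0.609]
wrist_force: [0.1, -0.2, 0.8]
width: 0.595
grip_force: 0.0
```

Call:
{"method": "step_arm", "body": {
  "targets": [
    [[0, 0, 0], [0, 0, 0], 5],
    [[0, 0, 0], [0, 0, 0], 5],
    [[0, 0, 0], [0, 0, 0], 5],
    [[0, 0, 0], [0, 0, 0], 5],
    [[0, 0, 0], [0, 0, 0], 5]
  ]
}}

```text
time: 14.73
tool_pos: [0.6604, -0.0059, 0.1624]
tcp_rot: [-1.053, -2.633, 0.611]
wrist_force: [-2.8, -2.4, 4.4]
width: 0.123
grip_force: 79.2
```

```bash
python3 st.py
```

```text
turn [-0.004, -0.004, -1.061] pos [4.8, 0.0, 6.1] q6 -0.66 Ftool [ 0.6 -5.3 -2.2] Mtool [ 0.66  0.15 -0.04] 14.7333 0.123 79
```

Call:
{"method": "step_arm", "body": {
  "targets": [
    [[0, 0, 0], [0, 0, 2], 5],
    [[0, 0, 0], [0, 0, 2], 5],
    [[0, 0, 0], [0, 0, 2], 5],
    [[0, 0, 0], [0, 0, 0], 5]
  ]
}}

```text
time: 15.07
tool_pos: [0.6588, -0.0072, 0.1588]
tcp_rot: [-1.054, -2.635, 0.609]
wrist_force: [-0.8, 1.7, 13.5]
width: 0.121
grip_force: 80.2
```

```bash
python3 st.py
```

```text
turn [-0.006, -0.004, -1.06] pos [4.7, 0.0, 10.3] q6 -0.66 Ftool [  2.7  -5.6 -12.1] Mtool [ 0.86  0.48 -0.  ] 15.0667 0.121 80
```

Call:
{"method": "step_arm", "body": {
  "targets": [
    [[0, 0, 0], [0, 0, 1.5], 5],
    [[0, 0, 0], [0, 0, 1], 5],
    [[0, 0, 0], [0, 0, 0], 5]
  ]
}}

```text
time: 15.32
tool_pos: [0.6582, -0.0078, 0.1572]
tcp_rot: [-1.055, -2.635, 0.609]
wrist_force: [-1.1, 1.6, 13.2]
width: 0.119
grip_force: 80.4
```

Call:
{"method": "step_arm", "body": {
  "targets": [
    [[0, 0, 0.05], [0, 0, 0], 5],
    [[0, 0, 0.05], [0, 0, 0], 5],
    [[0, 0, 0.05], [0, 0, 0], 5],
    [[0, 0, 0], [0, 0, 0], 5]
  ]
}}

```text
time: 15.65
tool_pos: [0.6584, -0.0076, 0.1573]
tcp_rot: [-1.262, -2.573, 0.639]
wrist_force: [-1.9, 2.2, 13.4]
width: 0.116
grip_force: 80.5
```

```bash
python3 st.py
```

```text
turn [-0.007, -0.004, -0.909] pos [4.8, 0.1, 11.8] q6 -0.51 Ftool [  2.8  -6.4 -11.8] Mtool [ 0.95  0.35 -0.46] 15.65 0.116 81
```

Call:
{"method": "step_arm", "body": {
  "targets": [
    [[0, 0, 0], [0, 0, 1], 5],
    [[0, 0, 0], [0, 0, 1], 5],
    [[0, 0, 0.04], [0, 0, 0], 5],
    [[0, 0, 0.04], [0, 0, 0], 5],
    [[0, 0, 0], [0, 0, 0], 5]
  ]
}}

```text
time: 16.07
tool_pos: [0.6583, -0.0077, 0.1573]
tcp_rot: [-1.369, -2.536, 0.653]
wrist_force: [-0.6, 4.4, 18.7]
width: 0.117
grip_force: 85.1
```

```bash
python3 st.py
```

```text
turn [-0.009, -0.004, -0.831] pos [4.7, 0.1, 11.9] q6 -0.43 Ftool [  3.2  -7.  -17.6] Mtool [ 1.3   0.45 -1.25] 16.0667 0.117 85
```

The turning torque rises to 1.25 N·m with the stud bottomed, so it is at the stop. Easing off so it springs into the notch.

Call:
{"method": "step_arm", "body": {
  "targets": [
    [[0, 0, 0], [0, 0, -2], 5],
    [[0, 0, 0], [0, 0, -2], 5],
    [[0, 0, 0], [0, 0, -2], 5],
    [[0, 0, 0], [0, 0, -2], 5],
    [[0, 0, 0], [0, 0, 0], 5]
  ]
}}

```text
time: 16.48
tool_pos: [0.6587, -0.0073, 0.1575]
tcp_rot: [-1.364, -2.531, 0.658]
wrist_force: [-2.7, -5.3, -0.8]
width: 0.122
grip_force: 81.8
```

```bash
python3 st.py
```

```text
turn [-0.002, -0.004, -0.833] pos [5.1, 0.3, 11.5] q6 -0.43 Ftool [-2.9 -4.2  3.3] Mtool [ 0.31 -0.61 -1.29] 16.4833 0.122 82
```

Call:
{"method": "step_arm", "body": {
  "targets": [
    [[0, 0, 0], [0, 0, -2], 5],
    [[0, 0, 0], [0, 0, -2], 5],
    [[0, 0, 0], [0, 0, -2], 5],
    [[0, 0, 0], [0, 0, 0], 5]
  ]
}}

```text
time: 16.82
tool_pos: [0.66, -0.0063, 0.1602]
tcp_rot: [-1.363, -2.528, 0.66]
wrist_force: [-2.3, -6.3, -6.7]
width: 0.122
grip_force: 79.8
```

```bash
python3 st.py
```

```text
turn [0.001, -0.004, -0.833] pos [5.2, 0.4, 8.4] q6 -0.43 Ftool [-3.7 -1.6  8.6] Mtool [-0.09 -0.93 -0.97] 16.8167 0.122 80
```

Call:
{"method": "step_arm", "body": {
  "targets": [
    [[0, 0, -0.03], [0, 0, 0], 5],
    [[0, 0, -0.02], [0, 0, 0], 5],
    [[0, 0, -0.02], [0, 0, 0], 5],
    [[0, 0, 0], [0, 0, 0], 5]
  ]
}}

```text
time: 17.15
tool_pos: [0.6607, -0.0057, 0.1623]
tcp_rot: [-1.27, -2.564, 0.644]
wrist_force: [-3.2, -5.6, -2.4]
width: 0.121
grip_force: 79.3
```

```bash
python3 st.py
```

```text
turn [-0.001, -0.003, -0.902] pos [5.1, 0.3, 6.1] q6 -0.5 Ftool [-2.5 -4.1  4.9] Mtool [ 0.35 -0.48 -0.43] 17.15 0.121 79
```

It is now 5.8 mm out from the bottom, which matches the notch at 0.010. Releasing and backing off.

Call:
{"method": "step_arm", "body": {
  "targets": [
    [[0, 0, 0], [0, 0, 0], 40],
    [[0, 0, 0], [0, 0, 0], 85],
    [[0, 0, 0], [0, 0, 0], 85],
    [[0, 0, 0], [0, 0, 0], 85],
    [[0, 0, 0], [0, 0, 0], 85]
  ]
}}

```text
time: 17.57
tool_pos: [0.662, -0.0041, 0.1639]
tcp_rot: [-1.273, -2.567, 0.64]
wrist_force: [-0.3, -1.0, 0.5]
width: 0.818
grip_force: 0.0
```

Call:
{"method": "step_arm", "body": {
  "targets": [
    [[0, 0, 0], [0, 0, -10], 85],
    [[0, 0, 0], [0, 0, -20], 85],
    [[0, 0, 0], [0, 0, -35], 85],
    [[0, 0, 0], [0, 0, -35], 85],
    [[0, 0, 0], [0, 0, 0], 85]
  ]
}}

```text
time: 17.98
tool_pos: [0.7028, 0.0266, 0.2609]
tcp_rot: [-1.278, -2.578, 0.632]
wrist_force: [1.2, -0.7, 2.1]
width: 1.0
grip_force: 0.0
```

```bash
python3 st.py; python3 - <<'E'
from fit import *
import cv2
ims={c:read_camera(c) for c in ("wrist","side")}
v=np.hstack([ims["wrist"][:,160:500],cv2.resize(ims["side"][120:270,260:420],(427,400))])
cv2.imwrite("pics/f.png",v[:,:,::-1])
E
```

```text
turn [-0.019, -0.003, -0.899] pos [5.4, 0.8, -105.9] q6 -0.52 Ftool [-1.4 -0.4 -2.1] Mtool [-0.22  0.04 -0.01] 17.9833 1.0 0
```

View pics/f.png

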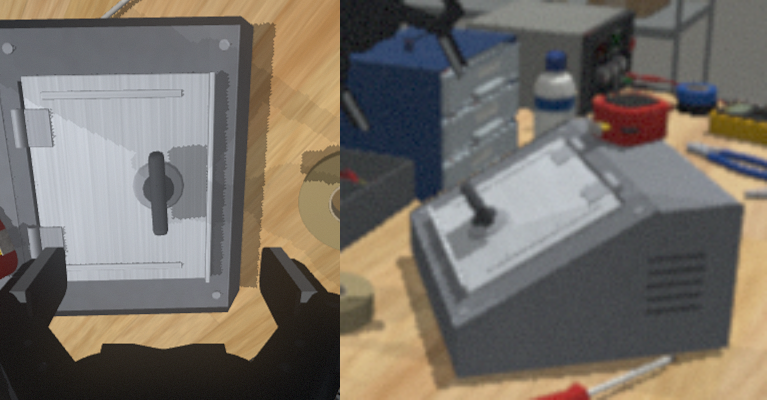

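The hatch lies flush and the wing is parallel to the hinge, at about (158,192) in the wrist view. Under the earlier pull the stud held at the notch depth. The tape, driver and tape measure are undisturbed and the gripper is clear.

```bash
python3 -c "
from workcell import *
print(finish_job())"
```

```text
the job is handed in; nothing more can be done
None
```

The hatch is shut and the cam stud is pushed in, turned to its stop and, as far as I can tell, locked in its notch: it held against a pull at about the 10 mm notch depth. I handed the job in at about 18 s with the gripper clear and no verdict returned; the tape roll, screwdriver and tape measure were left alone.

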